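# Pass the wax dish through the go gauge

## Task

Check the diameter of the round wax dish with the go gauge, the two low steel jaws bolted to the bench: push the dish with the fingertips along the bench, in between the jaws from the side where it lies, and through until the whole dish has come out on the far side, and leave it there straight behind the gap, clear of the jaws by less than 5 cm. The dish stays flat on the bench all the way, only pushed, never lifted or carried, and the gauge's neighbours (the tape roll, the star-shaped block and the pipe fitting) stay where they are.

Things in the scene. Friction and masses are not known exactly. Their poses are not given: they have to be found in the camera images.
- dish: The part to push: round violet wax dish like a saucer with a small hub, 109 mm across the rim, rim 18 mm and hub 22 mm high, about 60 g, loose on the bench. Origin at the centre of its underside (bench, z = 0), z up. It starts with its centre 125 to 180 mm before the gap's centre (on the gauge's -x side), from 55 mm to the right (-y) to 25 mm to the left (+y) of the gauge's centre line.
- gauge: Go gauge, fixed: two steel jaws 28 mm high, 115 mm apart. Origin on the bench midway between them; +x is the way the dish goes through, y across the gap. Jaws: x -20 to 20, |y| 57.5 to 89.5 mm. On the entry side splayed cheeks (28 mm high) widen the mouth to 150 mm at x = -50. Outside each jaw a bolted foot 12 mm high, out to |y| = 118. No bar above, no plate below: the dish slides on the bench.
- tape: Bystander: roll of masking tape lying flat, 93 mm across, 24 mm high, loose; origin at the centre of its underside. Must not be moved.
- star_block: Bystander: violet four-pointed star-shaped wax block lying flat, 66 x 78 mm, 24 mm high, loose; origin at the centre of its underside. Must not be moved.
- fitting: Bystander: violet wax pipe fitting cluster, 56 x 56 mm, 21 mm high, loose; origin at the centre of its underside. Must not be moved. (Also near: two thin fixed steel posts of the soldering-iron rest, up to 118 mm tall, at world x, y = 0.363, -0.005 and 0.315, -0.161 m, between the robot and the gauge; keep the gripper clear of them.)
There are look-alikes about, which are no part of the job. What is shaped like the dish but red or turquoise is not meant.

How it is judged:
On the way:
1. the dish lies between the jaws, in the gap (x of dish in the frame of gauge between -0.03 and 0.03 m and y of dish in the frame of gauge between -0.01 and 0.01 m and height (world z) of dish below 0.008 m), for 0.1 s.
At the end, for the whole second after the job is handed in: The dish, having passed between the jaws, lies flat and still on the bench on the far side: its rear edge is past the jaws' far faces and less than 55 mm beyond them (its centre 75.5 to 130 mm beyond the gap's centre), its centre within 30 mm of the gauge's centre line, not touching the gauge (x of dish in the frame of gauge between 0.0755 and 0.13 m and y of dish in the frame of gauge between -0.03 and 0.03 m and height (world z) of dish below 0.008 m and angle between dish's own z axis and vertical below 0.1 rad and contact force between dish and gauge below 0.05 N and linear speed of dish below 0.01 m/s).
It fails at once if the dish is lifted or tipped (height (world z) of dish above 0.008 m or angle between dish's own z axis and vertical above 0.25 rad).
It fails at once if the tape roll is moved more than 15 mm (distance of tape from where it was at the start of the episode above 0.015 m).
It fails at once if the star-shaped block is moved more than 15 mm (distance of star_block from where it was at the start of the episode above 0.015 m).
It fails at once if the pipe fitting is moved more than 15 mm (distance of fitting from where it was at the start of the episode above 0.015 m).
It also fails if it takes over 72 s, if anything falls off the work surface, if the arm or the gripper's body presses on something with over 40 N, if the wrist force passes 120 N, or if a joint passes its speed limit or range.

## Robot

A 6-joint arm with a two-finger parallel gripper is mounted at the origin on a cart in front of the work surface, level with it; the furniture and walls round the work are solid. World frame = base frame: x ahead of the robot, y to its left, z up, the work surface at z = 0. Lengths are in m, angles in rad, forces in N, time in s.
With the tool pointing down it reaches from about 0.4 to 0.825 m from the base axis. Payload 7 kg.
Tool frame: the origin (TCP) lies between the finger pads; the fingertips stand 22 mm ahead of it and the grasp point (between the pads) lies 3 mm ahead of it; z points along the fingers, y is the direction in which the jaws open and shut (so a half turn about z gives the same grasp; the last joint's range is limited). The gripper opens to 88 mm and grips with 3 to 60 N. Pads are 19 mm wide; open, the fingers measure 130 mm over their backs; the gripper's body (78 mm by 193 mm) begins 47 mm behind the grasp point.
Start: joints at [1.445, 0.359, 0.012, 0, -1.224, -0.288], TCP at [0.271, 0.618, 0.249] pointing down, gripper open.
Joint ranges: [-3.07, 3.07], [-1.43, 2.12], [-1.02, 1.25], [-3.03, 1.67], [-3.05, -0], [-3.03, 3.03]. Speed limits (rad/s): [2.39, 2.39, 3.01, 3.14, 3.14, 3.14].

## Interface

Orientations are given as [roll, pitch, yaw] about the fixed x, y, z axes, in that order (R = Rz(yaw) Ry(pitch) Rx(roll)).
In Python, from station import * gives the robot as it stands. The module is installed in compiled form; this text tells all that it offers.
- The arm moves only by the tool move_arm, never from a script. Its argument "rows" is a list of rows, each an object with "delta_rot": the turn, a rotation vector about the world's x, y, z in degrees, a list of three; "delta_pos": the shift along the world's x, y, z in cm, a list of three; "hand": the finger opening in cm, from 0 to 8.76. A call has exactly 10 rows; each row shifts and turns the commanded pose from where the row before left it; what a row does not reach is not made up. A row lasts 1/10 s, in which the tool goes at most 50 mm and 8.59 degrees, less where a joint would pass 70% of its speed; a pose out of reach is approached as far as the arm can. A call is refused whole if a number of a shift passes 5 or a number of a turn 8.59, either way. A call with a gripper value outside its range is refused whole. The fingers move at their own pace and stop on an object; "force" is the grip in N (left out, the last holds). Time passes only in rows, so rows that do not move let the fingers close, or fill a call up. It gives the time, the measured TCP pose, the force and the opening at its end, in the units of the state.
- get_state(): the state, without advancing time (a new reading comes with each control period).
- grab_frame(name): name is "scene" or "top"; returns the picture (384x512x3 uint8, blue, green, red); there is no depth.
- camera_info(name): a dict with "camera_matrix" (3x3 intrinsics, pixels), "world_from_camera" (4x4, takes a point from camera to world coordinates). Camera axes: x right, y down, z forward; pixel columns grow to the right and rows downward; lengths in m; the calibration is good to about 2 mm. A picture is of the moment at which its call begins. camera_info takes no time and is no camera call.
- job_done(): hands the job in, once; it reports no verdict.
The state is a dict: "t": time; "q": joint angles; "qd": joint speeds; "joint_efforts": joint torques, N m; "eef_pos": TCP position; "ee_rot": TCP orientation; "force": force on the tool from outside, world axes, zero at the start; "moment": the same for the moment, N m; "width": finger opening in m.
Only numpy, scipy, OpenCV 4.12 (cv2) and the standard library are available. Lean on these libraries where they do the work, as an engineer would, in place of code of your own. Each camera call takes 0.05 s, during which the arm holds its last target.

## Working session

There is one attempt and no reset: what is moved stays moved. The work goes in short steps, Python scripts to look and compute and a tool call to move; the robot and the scene stay as the last step left them, time stands still between calls to the robot, and variables do not carry over. Pictures are saved under pics/ and viewed, and the job is handed in when it is done.

Besides the shell and the picture viewer there is one more tool, called after "Request:" by a JSON object that holds its "op" and its "data". move_arm: Moves the arm, as the interface text tells. Its arguments: {"type":"object","properties":{"rows":{"type":"array"},"force":{"type":"number"}},"required":["rows"]}

```bash
mkdir -p pics
python3 - <<'E'
from station import *
import cv2
for n in("scene","top"):
    cv2.imwrite(f"pics/{n}0.png",grab_frame(n)); print(camera_info(n))
print(get_state())
E
```

```text
{'camera_matrix': array([[398.36915281,   0.        , 254.96250399],
       [  0.        , 398.36915281, 193.01976758],
       [  0.        ,   0.        ,   1.        ]]), 'world_from_camera': array([[ 0.85465702, -0.32853653,  0.40202628,  0.17160595],
       [-0.51919092, -0.53860841,  0.66358253, -0.58211665],
       [-0.00147636, -0.77586386, -0.63089864,  0.71078063],
       [ 0.        ,  0.        ,  0.        ,  1.        ]])}
{'camera_matrix': array([[444.82104066,   0.        , 257.15090187],
       [  0.        , 444.82104066, 185.37441478],
       [  0.        ,   0.        ,   1.        ]]), 'world_from_camera': array([[-2.31780457e-03, -9.98115405e-01,  6.13210126e-02,
         5.17333841e-01],
       [-9.99997087e-01,  2.27211178e-03, -8.14860124e-04,
         7.80978839e-02],
       [ 6.73996248e-04, -6.13227226e-02, -9.98117763e-01,
         9.73429169e-01],
       [ 0.00000000e+00,  0.00000000e+00,  0.00000000e+00,
         1.00000000e+00]])}
{'t': 0.1, 'q': array([ 1.44510245e+00,  3.59285466e-01,  1.11566739e-02, -3.09998915e-04,
       -1.22407253e+00, -2.88112512e-01]), 'qd': array([-0.00045206,  0.00047281,  0.00177225,  0.00170313,  0.00040078,
        0.00123263]), 'joint_efforts': array([-1.73227516e-03, -5.84163952e+01,  2.93749827e+01,  7.01562077e+00,
        1.01455289e-02, -5.44896693e-05]), 'eef_pos': array([0.27126817, 0.61766093, 0.24773804]), 'ee_rot': array([ 3.14016275e+00, -1.19831977e-04, -4.13911852e-01]), 'force': array([ 0.90463972, -0.09837428, -0.11126899]), 'moment': array([-0.00616892, -0.01804335, -0.02512914]), 'width': 0.08774777938449776}
```

View pics/scene0.png

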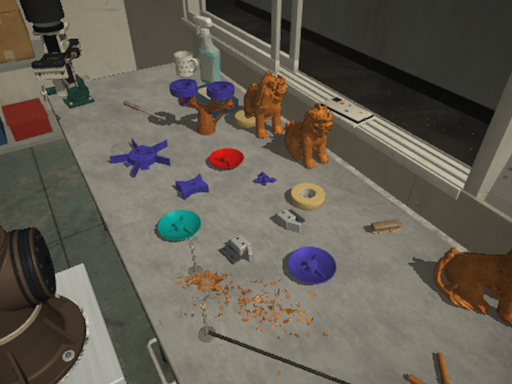

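View pics/top0.png

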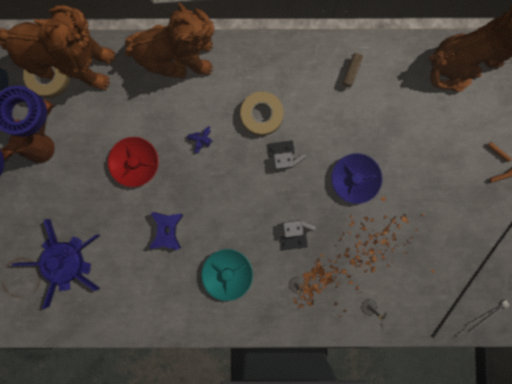

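Run:
```python
import cv2
a=cv2.imread("pics/top0.png")
c=a[120:265,180:400]; cv2.imwrite("pics/crop0.png",cv2.resize(c,None,fx=3.6,fy=3.6,interpolation=cv2.INTER_CUBIC))
```

```text
(no output)
```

View pics/crop0.png

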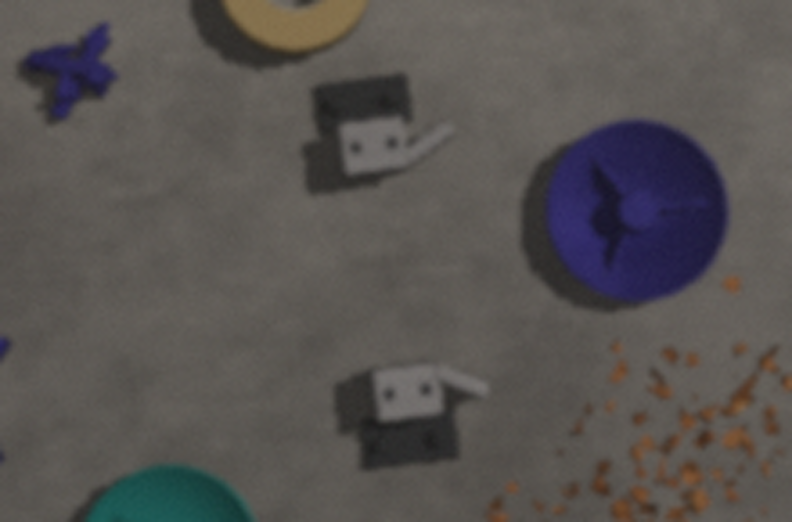

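```bash
cat > h.py <<'E'
import numpy as np, cv2
from station import *
from scipy.optimize import least_squares
ci=camera_info("top");K=ci["camera_matrix"];T=ci["world_from_camera"];Ti=np.linalg.inv(T)
def proj(P):
    P=np.atleast_2d(P);c=P@Ti[:3,:3].T+Ti[:3,3];u=c@K.T;return u[:,:2]/u[:,2:]
def back(uv,z):
    d=T[:3,:3]@np.linalg.inv(K)@np.array([uv[0],uv[1],1]);return T[:3,3]+d*(z-T[2,3])/d[2]
def dish(im):
    hsv=cv2.cvtColor(im,cv2.COLOR_BGR2HSV)
    m=cv2.inRange(hsv,(112,90,40),(135,255,255))
    n,l,s,c=cv2.connectedComponentsWithStats(m)
    return m,[(s[i],c[i]) for i in range(1,n) if s[i][4]>150]
E
python3 - <<'E'
from h import *
px=np.array([(347,175),(410,165),(340,122),(403,117),(373,369),(440,364),(378,420),(443,415)])/3.6+[180,120]-0.36
G=np.array([(20,-57.5),(-20,-57.5),(20,-89.5),(-20,-89.5),(20,57.5),(-20,57.5),(20,89.5),(-20,89.5)])/1000
def f(p):
    c,s=np.cos(p[2]),np.sin(p[2]);R=np.array([[c,-s],[s,c]])
    w=G@R.T+p[:2];return (proj(np.c_[w,np.full(8,.028)])-px).ravel()
r=least_squares(f,[.5,.03,1.57]);print(r.x,np.degrees(r.x[2]),np.round(r.fun,1))
im=cv2.imread("pics/top0.png")
m,L=dish(im)
for s,c in L: print(s,c,back(c,.018))
x,y=r.x[:2];c,s=np.cos(r.x[2]),np.sin(r.x[2])
d=back((356,178.8),.018)[:2]-r.x[:2];print("dish in g",d@[c,s],d@[-s,c])
cs=[l for l in L if 300<l[1][0]<400]
# fit rim circle
mm=(cv2.connectedComponents(m)[1]);lab=mm[180,370];pts=cv2.findContours((mm==lab).astype('uint8'),0,1)[0]
pts=max(pts,key=len);(cx,cy),ra=cv2.minEnclosingCircle(pts);w=back((cx,cy),.018);print(cx,cy,ra,w)
d=w[:2]-r.x[:2];print("dish in g",d@[c,s],d@[-s,c])
for n,uv in dict(tape=(262,113),star=(166,231),fit=(200,139)).items():
  w=back(uv,.02);d=w[:2]-r.x[:2];print(n,w,d@[c,s],d@[-s,c])
E
```

```text
[0.55684582 0.01081928 1.69561016] 97.15130610239827 [-0.4  0.3  0.7  0.7 -0.4  0.2  0.6 -0.8 -0.6 -0.  -0.5 -1.  -0.   0.9
  0.7 -0.2]
[   0   85   47   50 1582] [ 20.84513274 110.27560051] [0.74075217 0.59059859 0.018     ]
[188 127  23  26 250] [200.396 138.892] [0.67716681 0.19999583 0.018     ]
[ 332  154   50   50 1936] [356.04855372 178.19266529] [ 0.59104873 -0.1357833   0.018     ]
[150 213  32  37 756] [165.32407407 230.94708995] [0.47885269 0.27388683 0.018     ]
[  12  220   87   89 2330] [ 61.2888412  262.91416309] [0.41162577 0.49459595 0.018     ]
dish in g -0.14943219104321406 -0.01440029444763551
356.0719299316406 177.97463989257812 25.111083984375 [ 0.59151968 -0.13584119  0.018     ]
dish in g -0.14983613248622557 -0.016146366643806153
tape [0.73317128 0.0664366  0.02      ] 0.033233897101041326 -0.18187760335740094
star [0.47881745 0.2720338  0.02      ] 0.268896246292646 0.04490276679723546
fit [0.67659876 0.20059508 0.02      ] 0.17339146120231835 -0.1424465648707654
```

Candidates seen in the top picture:
- Violet dish at (356,178), matching in shape and colour and on the entry side of the gauge.
- Red dish at (132,162) and turquoise dish at (227,275), both the wrong colour.
- Violet spider-like part at (61,262) and violet tray at (20,110), neither dish-shaped.

The crop confirms (356,178): round saucer with a hub. The gauge jaws are at (284,156) and (293,235), with the cheeks opening to the right, towards the dish.

I'll push with two partly open fingertips so the dish sits between them and stays centred.

Request:
{"op": "move_arm", "data": {"rows": [{"delta_pos": [1.1, -2.85, 0], "delta_rot": [0, 0, -2], "hand": 4.4}, {"delta_pos": [1.1, -2.85, 0], "delta_rot": [0, 0, -2], "hand": 4.4}, {"delta_pos": [1.1, -2.85, 0], "delta_rot": [0, 0, -2], "hand": 4.4}, {"delta_pos": [1.1, -2.85, 0], "delta_rot": [0, 0, -2], "hand": 4.4}, {"delta_pos": [1.1, -2.85, 0], "delta_rot": [0, 0, -2], "hand": 4.4}, {"delta_pos": [1.1, -2.85, 0], "delta_rot": [0, 0, -2], "hand": 4.4}, {"delta_pos": [1.1, -2.85, 0], "delta_rot": [0, 0, -2], "hand": 4.4}, {"delta_pos": [1.1, -2.85, 0], "delta_rot": [0, 0, -2], "hand": 4.4}, {"delta_pos": [1.1, -2.85, 0], "delta_rot": [0, 0, -2], "hand": 4.4}, {"delta_pos": [1.1, -2.85, 0], "delta_rot": [0, 0, -2], "hand": 4.4}]}}

```text
t: 1.1
eef_pos: [0.3815, 0.3316, 0.2483]
ee_rot: [3.141, 0.0, -0.764]
force: [0.2, 0.7, 0.3]
width: 0.0441
```

Request:
{"op": "move_arm", "data": {"rows": [{"delta_pos": [1.1, -2.85, 0], "delta_rot": [0, 0, -2], "hand": 4.4}, {"delta_pos": [1.1, -2.85, 0], "delta_rot": [0, 0, -2], "hand": 4.4}, {"delta_pos": [1.1, -2.85, 0], "delta_rot": [0, 0, -2], "hand": 4.4}, {"delta_pos": [1.1, -2.85, 0], "delta_rot": [0, 0, -2], "hand": 4.4}, {"delta_pos": [1.1, -2.85, 0], "delta_rot": [0, 0, -2], "hand": 4.4}, {"delta_pos": [1.1, -2.85, 0], "delta_rot": [0, 0, -2], "hand": 4.4}, {"delta_pos": [1.1, -2.85, 0], "delta_rot": [0, 0, -2], "hand": 4.4}, {"delta_pos": [1.1, -2.85, 0], "delta_rot": [0, 0, -2], "hand": 4.4}, {"delta_pos": [1.1, -2.85, 0], "delta_rot": [0, 0, -2], "hand": 4.4}, {"delta_pos": [1.1, -2.85, 0], "delta_rot": [0, 0, -2], "hand": 4.4}]}}

```text
t: 2.1
eef_pos: [0.4915, 0.0467, 0.2484]
ee_rot: [3.141, 0.0, -1.113]
force: [1.0, -0.2, 0.1]
width: 0.0441
```

Request:
{"op": "move_arm", "data": {"rows": [{"delta_pos": [1.1, -2.85, 0], "delta_rot": [0, 0, -2], "hand": 4.4}, {"delta_pos": [1.1, -2.85, 0], "delta_rot": [0, 0, -2], "hand": 4.4}, {"delta_pos": [1.1, -2.85, 0], "delta_rot": [0, 0, -2], "hand": 4.4}, {"delta_pos": [1.1, -2.85, 0], "delta_rot": [0, 0, -2], "hand": 4.4}, {"delta_pos": [1.1, -2.85, 0], "delta_rot": [0, 0, -2], "hand": 4.4}, {"delta_pos": [1.1, -2.85, 0], "delta_rot": [0, 0, -2], "hand": 4.4}, {"delta_pos": [1.1, -2.85, 0], "delta_rot": [0, 0, -2], "hand": 4.4}, {"delta_pos": [1.1, -2.85, 0], "delta_rot": [0, 0, -2], "hand": 4.4}, {"delta_pos": [1.1, -2.85, 0], "delta_rot": [0, 0, -2], "hand": 4.4}, {"delta_pos": [1.1, -2.85, 0], "delta_rot": [0, 0, -2], "hand": 4.4}]}}

```text
t: 3.1
eef_pos: [0.6015, -0.2382, 0.2481]
ee_rot: [3.141, 0.0, -1.463]
force: [0.1, 0.8, 0.9]
width: 0.0443
```

```bash
cat >> h.py <<'E'
g0=np.array([.55685,.01082]);yw=1.69561;ex=np.array([np.cos(yw),np.sin(yw)]);ey=np.array([-ex[1],ex[0]])
def g(w): d=np.array(w)[:2]-g0;return np.round([d@ex,d@ey],4)
def w(a,b): return np.round(g0+a*ex+b*ey,4)
def st():
    s=get_state();print(round(s['t'],2),s['eef_pos'].round(4),np.degrees(s['ee_rot']).round(1),'g',g(s['eef_pos']),s['force'].round(1),round(s['width'],4));return s
def see(name):
    im=grab_frame("top");cv2.imwrite(f"pics/{name}.png",im)
    m,L=dish(im)
    for s,c in L: print(s,c.round(1),g(back(c,.018)))
    return im
E
python3 -c "
from h import *
s=st();t=w(-.25,-.0155);print(t,(t-s['eef_pos'][:2])*100)"
```

```text
3.1 [ 0.6015 -0.2382  0.2481] [180.    0.  -83.8] g [-0.2526 -0.0133] [0.1 0.8 0.9] 0.0443
[ 0.6034 -0.2353] [0.18991021 0.28762981]
```

Request:
{"op": "move_arm", "data": {"rows": [{"delta_pos": [0.2, 0, -2.5], "delta_rot": [0, 0, 0.95], "hand": 4.4}, {"delta_pos": [0, 0, -2.5], "delta_rot": [0, 0, 0], "hand": 4.4}, {"delta_pos": [0, 0, -2.5], "delta_rot": [0, 0, 0], "hand": 4.4}, {"delta_pos": [0, 0, -2.5], "delta_rot": [0, 0, 0], "hand": 4.4}, {"delta_pos": [0, 0, -2.5], "delta_rot": [0, 0, 0], "hand": 4.4}, {"delta_pos": [0, 0, -2.5], "delta_rot": [0, 0, 0], "hand": 4.4}, {"delta_pos": [0, 0, -2.5], "delta_rot": [0, 0, 0], "hand": 4.4}, {"delta_pos": [0, 0, -2.2], "delta_rot": [0, 0, 0], "hand": 4.4}, {"delta_pos": [0, 0, -1.4], "delta_rot": [0, 0, 0], "hand": 4.4}, {"delta_pos": [0, 0, -0.8], "delta_rot": [0, 0, 0], "hand": 4.4}]}}

```text
t: 4.1
eef_pos: [0.6027, -0.2369, 0.028]
ee_rot: [3.14, 0.001, -1.445]
force: [-0.2, 0.2, 0.1]
width: 0.0444
```

```bash
python3 -c "
from h import *
s=st();im=see('a1');
for a,b in((-.21,-.0155),(-.12,0),(-.06,0),(0,0)):
  t=w(a,b);print(a,b,t,(t-s['eef_pos'][:2])*100)"
```

```text
4.1 [ 0.6027 -0.2369  0.028 ] [179.9   0.  -82.8] g [-0.2515 -0.0147] [-0.2  0.2  0.1] 0.0444
[   0   85   47   51 1674] [ 20.8 110.6] [ 0.5526 -0.2539]
[188 127  23  25 241] [200.4 138.7] [ 0.1727 -0.1434]
[150 213  32  37 697] [165.7 230.7] [0.2698 0.0443]
[  12  220   86   89 2320] [ 61.4 262.9] [0.4979 0.0839]
-0.21 -0.0155 [ 0.5984 -0.1956] [-0.43009122  4.13266476]
-0.12 0 [ 0.5718 -0.1082] [-3.09009122 12.87266476]
-0.06 0 [ 0.5643 -0.0487] [-3.84009122 18.82266476]
0 0 [0.5568 0.0108] [-4.59009122 24.77266476]
```

View pics/a1.png

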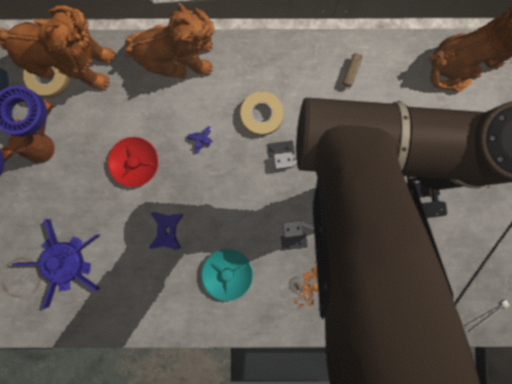

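Request:
{"op": "move_arm", "data": {"rows": [{"delta_pos": [-0.04, 0.41, 0], "delta_rot": [0, 0, 0], "hand": 4.4}, {"delta_pos": [-0.04, 0.41, 0], "delta_rot": [0, 0, 0], "hand": 4.4}, {"delta_pos": [-0.04, 0.41, 0], "delta_rot": [0, 0, 0], "hand": 4.4}, {"delta_pos": [-0.04, 0.41, 0], "delta_rot": [0, 0, 0], "hand": 4.4}, {"delta_pos": [-0.04, 0.41, 0], "delta_rot": [0, 0, 0], "hand": 4.4}, {"delta_pos": [-0.04, 0.41, 0], "delta_rot": [0, 0, 0], "hand": 4.4}, {"delta_pos": [-0.04, 0.41, 0], "delta_rot": [0, 0, 0], "hand": 4.4}, {"delta_pos": [-0.04, 0.41, 0], "delta_rot": [0, 0, 0], "hand": 4.4}, {"delta_pos": [-0.05, 0.41, 0], "delta_rot": [0, 0, 0], "hand": 4.4}, {"delta_pos": [-0.05, 0.41, 0], "delta_rot": [0, 0, 0], "hand": 4.4}]}}

```text
t: 5.15
eef_pos: [0.5992, -0.1957, 0.0295]
ee_rot: [3.142, -0.0, -1.444]
force: [-0.7, -0.1, 0.9]
width: 0.044
```

Request:
{"op": "move_arm", "data": {"rows": [{"delta_pos": [-0.13, 0.44, 0], "delta_rot": [0, 0, 0], "hand": 4.4}, {"delta_pos": [-0.13, 0.44, 0], "delta_rot": [0, 0, 0], "hand": 4.4}, {"delta_pos": [-0.13, 0.44, 0], "delta_rot": [0, 0, 0], "hand": 4.4}, {"delta_pos": [-0.13, 0.44, 0], "delta_rot": [0, 0, 0], "hand": 4.4}, {"delta_pos": [-0.13, 0.44, 0], "delta_rot": [0, 0, 0], "hand": 4.4}, {"delta_pos": [-0.13, 0.44, 0], "delta_rot": [0, 0, 0], "hand": 4.4}, {"delta_pos": [-0.13, 0.44, 0], "delta_rot": [0, 0, 0], "hand": 4.4}, {"delta_pos": [-0.13, 0.44, 0], "delta_rot": [0, 0, 0], "hand": 4.4}, {"delta_pos": [-0.13, 0.44, 0], "delta_rot": [0, 0, 0], "hand": 4.4}, {"delta_pos": [-0.13, 0.44, 0], "delta_rot": [0, 0, 0], "hand": 4.4}]}}

```text
t: 6.15
eef_pos: [0.5861, -0.1516, 0.0296]
ee_rot: [-3.142, -0.0, -1.444]
force: [0.1, 0.0, 0.0]
width: 0.0439
```

```bash
python3 -c "
from h import *
s=st();im=grab_frame('scene')[170:330,130:390]
cv2.imwrite('pics/s2.png',cv2.resize(im,None,fx=3,fy=3,interpolation=cv2.INTER_CUBIC))"
```

```text
6.15 [ 0.5861 -0.1516  0.0296] [-180.    -0.   -82.8] g [-0.1648 -0.0088] [0.1 0.  0. ] 0.0439
```

View pics/s2.png

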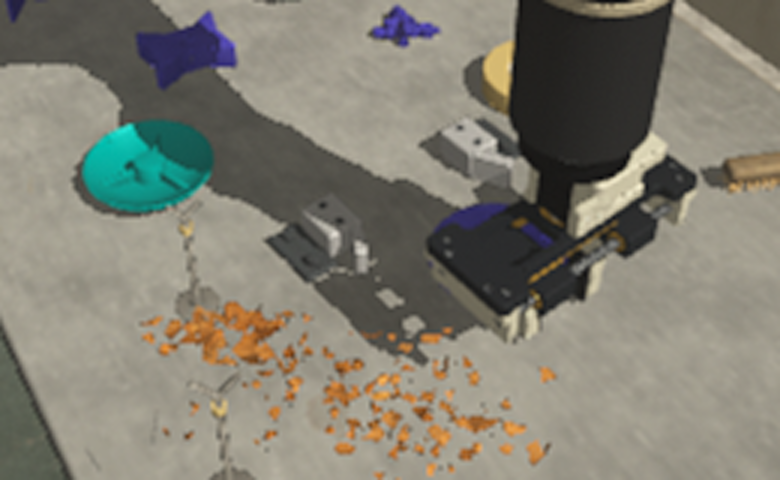

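The scene crop shows the violet rim at about (460,215) ahead of the gripper, lying flat and pointing at the gap. I'll carry on.

Request:
{"op": "move_arm", "data": {"rows": [{"delta_pos": [-0.14, 0.44, 0], "delta_rot": [0, 0, 0], "hand": 4.4}, {"delta_pos": [-0.14, 0.44, 0], "delta_rot": [0, 0, 0], "hand": 4.4}, {"delta_pos": [-0.14, 0.44, 0], "delta_rot": [0, 0, 0], "hand": 4.4}, {"delta_pos": [-0.14, 0.44, 0], "delta_rot": [0, 0, 0], "hand": 4.4}, {"delta_pos": [-0.14, 0.44, 0], "delta_rot": [0, 0, 0], "hand": 4.4}, {"delta_pos": [-0.14, 0.44, 0], "delta_rot": [0, 0, 0], "hand": 4.4}, {"delta_pos": [-0.15, 0.44, 0], "delta_rot": [0, 0, 0], "hand": 4.4}, {"delta_pos": [-0.15, 0.44, 0], "delta_rot": [0, 0, 0], "hand": 4.4}, {"delta_pos": [-0.15, 0.44, 0], "delta_rot": [0, 0, 0], "hand": 4.4}, {"delta_pos": [-0.15, 0.44, 0], "delta_rot": [0, 0, 0], "hand": 4.4}]}}

```text
t: 7.2
eef_pos: [0.5717, -0.1076, 0.0295]
ee_rot: [3.142, -0.0, -1.444]
force: [0.3, -0.3, 0.3]
width: 0.0439
```

Request:
{"op": "move_arm", "data": {"rows": [{"delta_pos": [-0.06, 0.5, 0], "delta_rot": [0, 0, 0], "hand": 4.4}, {"delta_pos": [-0.06, 0.5, 0], "delta_rot": [0, 0, 0], "hand": 4.4}, {"delta_pos": [-0.06, 0.5, 0], "delta_rot": [0, 0, 0], "hand": 4.4}, {"delta_pos": [-0.06, 0.5, 0], "delta_rot": [0, 0, 0], "hand": 4.4}, {"delta_pos": [-0.06, 0.5, 0], "delta_rot": [0, 0, 0], "hand": 4.4}, {"delta_pos": [-0.06, 0.5, 0], "delta_rot": [0, 0, 0], "hand": 4.4}, {"delta_pos": [-0.06, 0.5, 0], "delta_rot": [0, 0, 0], "hand": 4.4}, {"delta_pos": [-0.06, 0.5, 0], "delta_rot": [0, 0, 0], "hand": 4.4}, {"delta_pos": [-0.06, 0.5, 0], "delta_rot": [0, 0, 0], "hand": 4.4}, {"delta_pos": [-0.06, 0.5, 0], "delta_rot": [0, 0, 0], "hand": 4.4}]}}

```text
t: 8.2
eef_pos: [0.5657, -0.0576, 0.0296]
ee_rot: [3.142, -0.0, -1.444]
force: [0.2, -0.5, -0.9]
width: 0.0438
```

```bash
python3 -c "
from h import *
s=st();im=grab_frame('scene')[170:330,130:390]
cv2.imwrite('pics/s3.png',cv2.resize(im,None,fx=3,fy=3,interpolation=cv2.INTER_CUBIC))"
```

```text
8.2 [ 0.5657 -0.0576  0.0296] [180.   -0.  -82.8] g [-0.069  -0.0003] [ 0.2 -0.5 -0.9] 0.0438
```

View pics/s3.png

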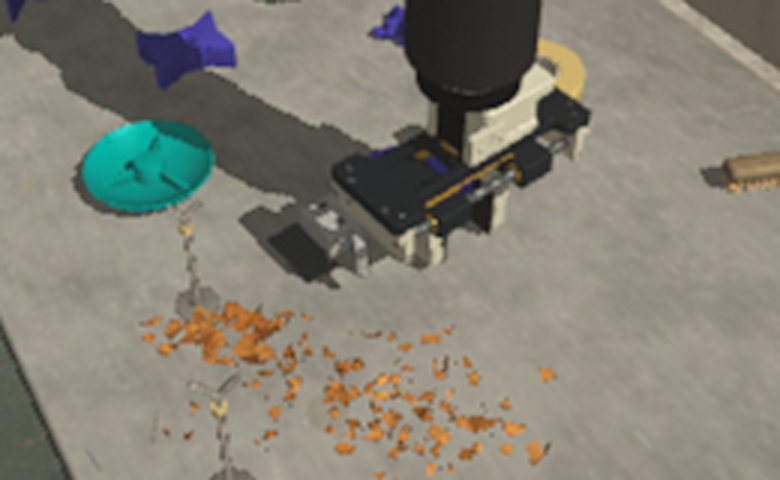

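Request:
{"op": "move_arm", "data": {"rows": [{"delta_pos": [-0.07, 0.54, 0], "delta_rot": [0, 0, 0], "hand": 4.4}, {"delta_pos": [-0.07, 0.54, 0], "delta_rot": [0, 0, 0], "hand": 4.4}, {"delta_pos": [-0.07, 0.54, 0], "delta_rot": [0, 0, 0], "hand": 4.4}, {"delta_pos": [-0.07, 0.54, 0], "delta_rot": [0, 0, 0], "hand": 4.4}, {"delta_pos": [-0.07, 0.54, 0], "delta_rot": [0, 0, 0], "hand": 4.4}, {"delta_pos": [-0.07, 0.54, 0], "delta_rot": [0, 0, 0], "hand": 4.4}, {"delta_pos": [-0.07, 0.54, 0], "delta_rot": [0, 0, 0], "hand": 4.4}, {"delta_pos": [-0.07, 0.54, 0], "delta_rot": [0, 0, 0], "hand": 4.4}, {"delta_pos": [-0.07, 0.54, 0], "delta_rot": [0, 0, 0], "hand": 4.4}, {"delta_pos": [-0.07, 0.54, 0], "delta_rot": [0, 0, 0], "hand": 4.4}]}}

```text
t: 9.25
eef_pos: [0.5588, -0.0035, 0.0296]
ee_rot: [-3.142, -0.0, -1.444]
force: [-0.6, 0.0, -0.3]
width: 0.0441
```

Request:
{"op": "move_arm", "data": {"rows": [{"delta_pos": [-0.07, 0.6, 0], "delta_rot": [0, 0, 0], "hand": 4.4}, {"delta_pos": [-0.07, 0.6, 0], "delta_rot": [0, 0, 0], "hand": 4.4}, {"delta_pos": [-0.07, 0.6, 0], "delta_rot": [0, 0, 0], "hand": 4.4}, {"delta_pos": [-0.07, 0.6, 0], "delta_rot": [0, 0, 0], "hand": 4.4}, {"delta_pos": [-0.07, 0.6, 0], "delta_rot": [0, 0, 0], "hand": 4.4}, {"delta_pos": [-0.07, 0.6, 0], "delta_rot": [0, 0, 0], "hand": 4.4}, {"delta_pos": [-0.07, 0.6, 0], "delta_rot": [0, 0, 0], "hand": 4.4}, {"delta_pos": [-0.06, 0.5, 0], "delta_rot": [0, 0, 0], "hand": 4.4}, {"delta_pos": [-0.04, 0.3, 0], "delta_rot": [0, 0, 0], "hand": 4.4}, {"delta_pos": [-0.02, 0.15, 0], "delta_rot": [0, 0, 0], "hand": 4.4}]}}

```text
t: 10.25
eef_pos: [0.5527, 0.0478, 0.0296]
ee_rot: [-3.142, 0.0, -1.444]
force: [0.1, 0.2, -0.2]
width: 0.0441
```

```bash
python3 -c "
from h import *
s=st();im=grab_frame('scene')[130:330,130:390]
cv2.imwrite('pics/s4.png',cv2.resize(im,None,fx=3,fy=3,interpolation=cv2.INTER_CUBIC))"
```

```text
10.25 [0.5527 0.0478 0.0296] [-180.     0.   -82.7] g [ 0.0373 -0.0005] [ 0.1  0.2 -0.2] 0.0441
```

View pics/s4.png

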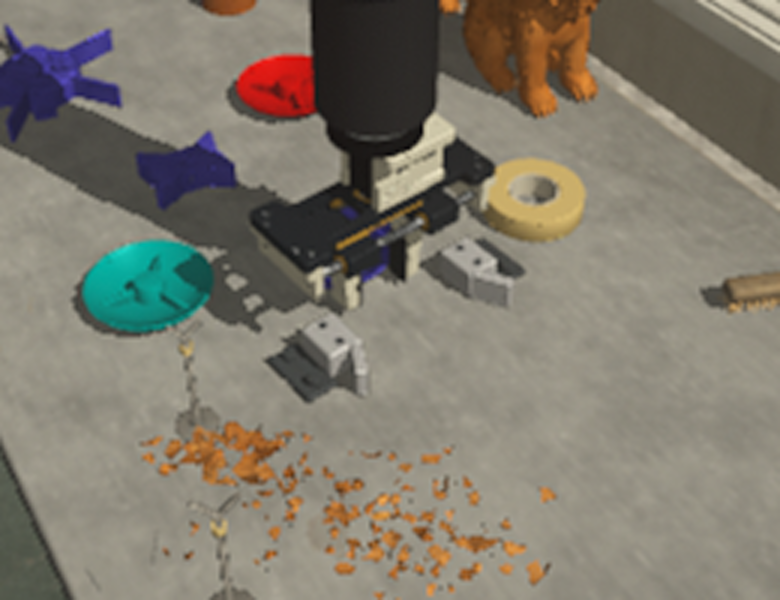

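The fingertips are past the gap with the dish in front of them. I'll back off along the axis, rise and look.

Request:
{"op": "move_arm", "data": {"rows": [{"delta_pos": [0.05, -0.4, 0], "delta_rot": [0, 0, 0], "hand": 4.4}, {"delta_pos": [0.12, -1, 0], "delta_rot": [0, 0, 0], "hand": 4.4}, {"delta_pos": [0.12, -1, 0], "delta_rot": [0, 0, 0], "hand": 4.4}, {"delta_pos": [0.12, -1, 0], "delta_rot": [0, 0, 0], "hand": 4.4}, {"delta_pos": [0, 0, 1], "delta_rot": [0, 0, 0], "hand": 4.4}, {"delta_pos": [0, 0, 3], "delta_rot": [0, 0, 0], "hand": 4.4}, {"delta_pos": [0, 0, 3], "delta_rot": [0, 0, 0], "hand": 4.4}, {"delta_pos": [0, 0, 3], "delta_rot": [0, 0, 0], "hand": 4.4}, {"delta_pos": [0, 0, 3], "delta_rot": [0, 0, 0], "hand": 4.4}, {"delta_pos": [0, 0, 3], "delta_rot": [0, 0, 0], "hand": 4.4}]}}

```text
t: 11.3
eef_pos: [0.5567, 0.0132, 0.1918]
ee_rot: [-3.141, 0.0, -1.445]
force: [0.7, -0.0, -0.7]
width: 0.0441
```

Request:
{"op": "move_arm", "data": {"rows": [{"delta_pos": [0, -2.5, 1], "delta_rot": [0, 0, 0], "hand": 4.4}, {"delta_pos": [0, -2.5, 1], "delta_rot": [0, 0, 0], "hand": 4.4}, {"delta_pos": [0, -2.5, 0], "delta_rot": [0, 0, 0], "hand": 4.4}, {"delta_pos": [0, -2.5, 0], "delta_rot": [0, 0, 0], "hand": 4.4}, {"delta_pos": [0, -2.5, 0], "delta_rot": [0, 0, 0], "hand": 4.4}, {"delta_pos": [0, -2.5, 0], "delta_rot": [0, 0, 0], "hand": 4.4}, {"delta_pos": [0, -2.5, 0], "delta_rot": [0, 0, 0], "hand": 4.4}, {"delta_pos": [0, -2.5, 0], "delta_rot": [0, 0, 0], "hand": 4.4}, {"delta_pos": [0, -2.5, 0], "delta_rot": [0, 0, 0], "hand": 4.4}, {"delta_pos": [0, -1.5, 0], "delta_rot": [0, 0, 0], "hand": 4.4}]}}

```text
t: 12.3
eef_pos: [0.5565, -0.2282, 0.2103]
ee_rot: [-3.141, -0.0, -1.446]
force: [0.2, -0.3, -0.5]
width: 0.0438
```

```bash
python3 -c "
from h import *
st();see('a5')"
```

```text
12.3 [ 0.5565 -0.2282  0.2103] [-180.    -0.   -82.8] g [-0.2371  0.0301] [ 0.2 -0.3 -0.5] 0.0438
[   0   85   47   51 1677] [ 20.8 110.6] [ 0.5525 -0.254 ]
[188 127  23  26 242] [200.3 138.8] [ 0.1729 -0.1431]
[ 219  176   51   50 1974] [243.7 200.5] [0.0963 0.0013]
[150 213  32  37 748] [165.3 230.9] [0.2707 0.0446]
[  12  220   86   89 2284] [ 61.  262.7] [0.4986 0.0833]
```

View pics/a5.png

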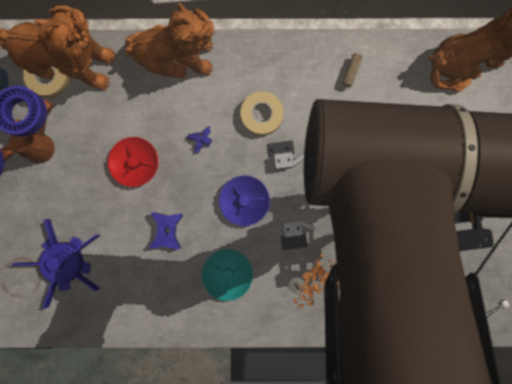

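The top picture shows the dish at (244,200). That is x = 96 mm, y = 1 mm in the gauge frame, which is inside the limits, and the neighbours are where they were.

```bash
python3 -c "
from station import *
print(job_done())"
```

```text
the job is handed in; nothing more can be done
None
```

The violet dish has been pushed through the gauge and handed in; it lies straight behind the gap. I pushed it along the bench with the two fingertips held 44 mm apart. It started at about x = -150 mm, y = -15 mm in the gauge frame, and I steered it onto the centre line before it entered.

- **Final position:** the last top image puts the dish centre at x ≈ 96 mm, y ≈ 1 mm, so its rear edge is about 22 mm past the jaws.
- **Neighbours:** the star block and pipe fitting measured within about 1–2 mm of where they started. The tape roll looks unmoved in the image, but I did not measure it again.
- **Forces and time:** the force readings I took stayed around 1 N. The job was handed in at about 12 s of the 72 s allowed.
- **Not seen directly:** the gripper hid the dish while it was between the jaws, so I judged that stage from the fingertip position. The "lies in the gap" condition is therefore inferred. No check failed or disagreed.

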